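Unload the camera carriage from a microscope boom rod onto its transfer tray

ROBOT

A 6-joint arm with a two-finger parallel gripper is mounted at the origin on the work surface. World frame = base frame: x ahead of the robot, y to its left, z up, the work surface at z = 0. Lengths are in m, angles in degrees, forces in N, time in s.
With the tool pointing down it reaches from about 0.325 to 1 m from the base axis. Payload 5.1 kg.
Tool frame: the origin (TCP) lies midway between the tips of the shut fingers; the grasp point (between the pads) lies 19 mm behind it; z points along the fingers, y is the direction in which the jaws open and shut (so a half turn about z gives the same grasp; the last joint's range is limited). The gripper opens to 85 mm and grips with 20 to 120 N. Pads are 22 mm wide; open, the fingers measure 114 mm over their backs; the gripper's body (76 mm by 85 mm) begins 54 mm behind the grasp point. The pads swing forward as they close: fully open they stand 13 mm farther back than shut.
Start: joints at [68.262, 7.093, 94.555, -0, 78.352, -4.733], TCP at [0.19, 0.622, 0.231] pointing down, gripper open.
Joint ranges: [-149.61, 149.61], [-58.7, 133.49], [1.44, 155.28], [-77.14, 257.14], [18.33, 153.61], [-166.67, 166.67]. Speed limits (degrees/s): [147.25, 147.25, 180, 180, 180, 180].

INTERFACE

Orientations are given as a 3x3 rotation matrix whose columns are the frame's x, y, z axes.
In Python, from plant import env, eyes gives the robot as it stands. The module is installed in compiled form; this text tells all that it offers.
- The arm moves only by the shell command python3 -m jog 'ROWS' [OPENING] [FORCE]. ROWS is a JSON object of lists of equal length, an entry for each row: "translation": the shift along the tool's x, y, z in m, a list of three; "yaw": the turn about the tool's z in degrees. In form: {"translation": [[dx, dy, dz], ...], "yaw": [yaw, ...]}. A call has 1 to 12 rows; each row shifts and turns the commanded pose from where the row before left it, along the tool's axes as they then stand; what a row does not reach is not made up. A row lasts 1/10 s, in which the tool goes at most 50 mm and 8.59 degrees, less where a joint would pass 70% of its speed; a pose out of reach is approached as far as the arm can. A call with a gripper value outside its range is refused whole. OPENING is the finger opening in m, from 0 to 0.0854, set as the call begins (- or left out, the last holds). The fingers move at their own pace and stop on an object; FORCE is the grip in N (left out, the last holds). Time passes only in rows, so rows that do not move let the fingers close. It gives the time, the measured TCP pose, the force and the opening at its end, in the units of the state.
- env.observe(): the state, without advancing time (a new reading comes with each control period).
- eyes.camera(name): name is "side" or "top" or "wrist"; returns a dict with "img" (384x512x3 uint8, blue, green, red), "camera_matrix" (3x3 intrinsics, pixels), "rvec" (rotation vector, rad) and "tvec" (3), from world to camera coordinates, as OpenCV has them. Camera axes: x right, y down, z forward; pixel columns grow to the right and rows downward; lengths in m; the calibration is good to about 2 mm. A picture is of the moment at which its call begins. There is no depth.
- env.finish_job(): hands the job in, once; it reports no verdict.
The state is a dict: "clock": time; "joint_pos": joint angles; "dq": joint speeds; "joint_efforts": joint torques, N m; "ee_pos": TCP position; "tool_rot": TCP orientation; "force": force on the tool from outside, world axes, zero at the start; "moment": the same for the moment, N m; "opening": opening from 0.0 (shut) to 1.0 (fully open).
Only numpy, scipy, OpenCV 4.12 (cv2) and the standard library are available. Lean on these libraries where they do the work, as an engineer would, in place of code of your own. Each camera call takes 0.05 s, during which the arm holds its last target. There are 200 camera calls.

TASK

Take the blue carriage off the microscope boom rod: first slide the transfer tray by its red-topped post all the way in, to the stop where it stands beyond the rod's open end, then push the carriage along the rod, without lifting it, off the open end so that it stands upright and clear of the rod on the tray. Finally slide the tray, with the carriage standing on it, fully back out to its other stop, let go and move away; leave the other things on the bench where they are.

Things in the scene. Friction and masses are not known exactly. Their poses are not given: they have to be found in the camera images.
- stand: Fixed boom stand; origin on the bench (z = 0) below the rod's axis; its yaw varies. In its axes: a level steel rod along y, 16 mm in diameter, axis at x = 0, 77 mm above the bench, fixed at y = -170 mm in a white block (70 mm wide, y -220 to -170, top 105 mm up), open at y = +80. Below it a grey base plate 12 mm thick, 110 mm wide. The tray slides along the stand's x, beyond the open end.
- rod_tip (a point): Centre of the rod's open end face, 77 mm above the bench; axes as the stand's, +y pointing out of the open end. Nothing blocks the open end. The carriage slides freely along the rod and drops 5 mm onto the tray as it comes off. Pushed from behind, low on its side walls either side of the rod, it stays level; pushed high up it may tip forward on the tray.
- carriage_center (a point): Centre (also half-way up) of the loose blue carriage, about 0.3 kg: block 64 mm wide (x), 80 long (y, along the rod), 64 high, with a through bore 30 mm square along y, 22 to 52 mm above its underside. The rod passes through; the bore's top rests on it, underside about 33 mm above the bench. At the start 65 mm or more of bare rod lie between it and the white block.
- tray (a joint): Position of the transfer tray on its slide, m: 0 = fully out, at the stop nearest the robot; grows as it moves along the stand's +x, away from the robot; 0.110 = fully in, at the other stop, centred on the rod's axis beyond the open end. Drags with about 2.5 N, stays where left. Starts at 0 to 0.03.
- tray_floor (a point): Middle of the tray's grey floor, upper face, 28 mm above the bench; axes as the stand's. Floor 92 mm wide (x) between yellow side walls 6 mm thick, 122 mm long (y), from the open edge facing the rod (61 mm to -y of here, 3 mm beyond the rod's end) to a yellow end wall 8 mm thick, 61 mm to +y. Walls rise 12 mm above the floor.
- tray_post (a point): Point on the axis of the tray's upright post, 93 mm above the bench: steel, 16 mm in diameter, with a red cap 18 mm in diameter (90 to 108 mm above the bench); 86 mm to +y of tray_floor, fixed to the tray outside its end wall. Push, hook or pinch it to slide the tray.
- slide_box: Bystander: blue box with white lid, 87 x 112 x 34 mm high, origin at its underside; behind the rod. Leave it.
- oil_bottle: Bystander: amber bottle, 42 mm in diameter, 85 mm high, origin at its underside. Leave it.
- dish: Bystander: shallow white dish, 90 mm in diameter, 18 mm high, origin at its underside. Leave it.
- objective: Bystander: steel microscope objective standing up, 45 mm in diameter, 62 mm high, origin at its underside. Leave it.
- wrench: Bystander: wrench, 150 mm long, lying flat on the bench. Leave it.
Things that resemble listed ones, but are neither listed nor needed, are in the scene too. What is shaped like the part that bears carriage_center but green or yellow is not meant.

How it is judged:
By the outcome, as a careful person would: the job done as asked, in the order asked, and still so for the second after the job is handed in, with the robot touching nothing.
It also fails if it takes over 69 s, if anything falls off the work surface, if the arm or the gripper's body presses on something with over 40 N, if the wrist force passes 120 N, or if a joint passes its speed limit or range.

## Working session

There is one attempt and no reset: what is moved stays moved. The work goes in short steps, Python scripts to look and compute and a shell command to move; the robot and the scene stay as the last step left them, time stands still between calls to the robot, and variables do not carry over. Pictures are saved under pics/ and viewed, about 8 in all and at most 12, crops included, and the job is handed in when it is done.

```bash
mkdir -p pics; cat > h.py <<'E'
import numpy as np, cv2, json, pickle
from plant import env, eyes
def snap(name,fn,crop=None,scale=1):
    c=eyes.camera(name); im=c["img"]
    pickle.dump(c,open(f"pics/{fn}.pkl","wb"))
    if crop: x0,y0,x1,y1=crop; im=im[y0:y1,x0:x1]
    if scale!=1: im=cv2.resize(im,None,fx=scale,fy=scale,interpolation=cv2.INTER_CUBIC)
    cv2.imwrite(f"pics/{fn}.png",im); return c
def ray(c,uv):
    R=cv2.Rodrigues(np.array(c["rvec"],float))[0]; t=np.array(c["tvec"],float).ravel()
    K=np.array(c["camera_matrix"]); d=R.T@np.linalg.inv(K)@np.array([uv[0],uv[1],1.]); return -R.T@t,d/np.linalg.norm(d)
def atz(c,uv,z):
    o,d=ray(c,uv); return o+d*(z-o[2])/d[2]
def tri(l):
    A=0;b=0
    for c,uv in l:
        o,d=ray(c,uv); P=np.eye(3)-np.outer(d,d); A=A+P; b=b+P@o
    return np.linalg.solve(A,b)
def proj(c,p): return cv2.projectPoints(np.array(p,float).reshape(-1,1,3),np.array(c["rvec"],float),np.array(c["tvec"],float),np.array(c["camera_matrix"]),None)[0].reshape(-1,2)
def load(fn): return pickle.load(open(f"pics/{fn}.pkl","rb"))
E
python3 - <<'E'
from h import *
for n in("top","side"):
    c=snap(n,n+"0",scale=1.5); print(n,ray(c,(256,192)))
s=env.observe(); print(s)
E
```

```text
top (array([ 0.43680405, -0.11407419,  1.30684609]), array([ 0.17214107, -0.01310639, -0.98498511]))
side (array([0.29446126, 0.82956314, 0.66194413]), array([ 0.28243688, -0.82734811, -0.48551469]))
{'clock': 0.1, 'joint_pos': array([ 6.82631384e+01,  7.12946788e+00,  9.46266801e+01,  2.54303464e-03,
        7.83501940e+01, -4.73339293e+00]), 'dq': array([ 0.07179975, -0.05029629, -0.18843604,  0.08556225, -0.09268012,
       -0.04005865]), 'joint_efforts': array([ 1.94013937e-04, -4.24931180e+01, -3.66653824e+01, -1.35353985e-04,
        4.01691097e-03,  5.84489726e-06]), 'ee_pos': array([0.1899009 , 0.62107013, 0.23017486]), 'tool_rot': array([[-9.56284350e-01,  2.92437537e-01, -7.27744353e-04],
       [ 2.92438376e-01,  9.56282845e-01, -1.70794438e-03],
       [ 1.96462393e-04, -1.84610086e-03, -9.99998277e-01]]), 'force': array([0.14848722, 0.02632523, 0.64275696]), 'moment': array([-0.01235727, -0.00582442, -0.03155284]), 'opening': 0.9993658548571298}
```

View pics/top0.png

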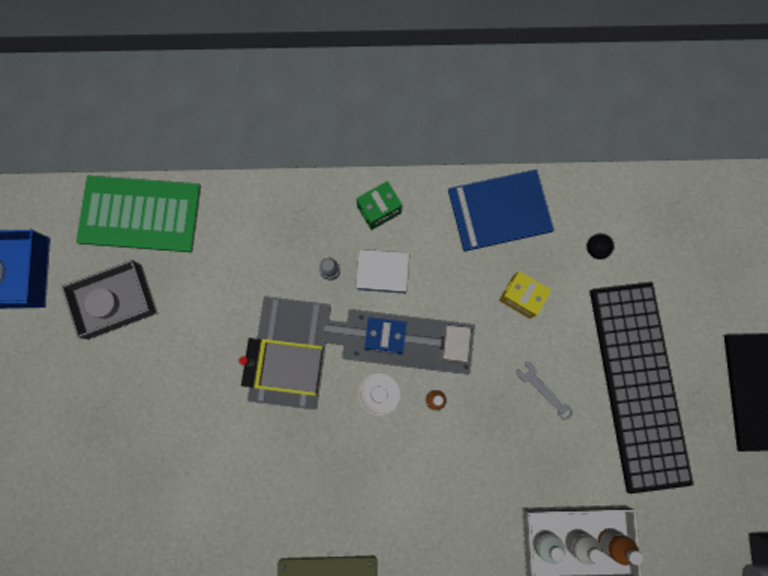

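View pics/side0.png

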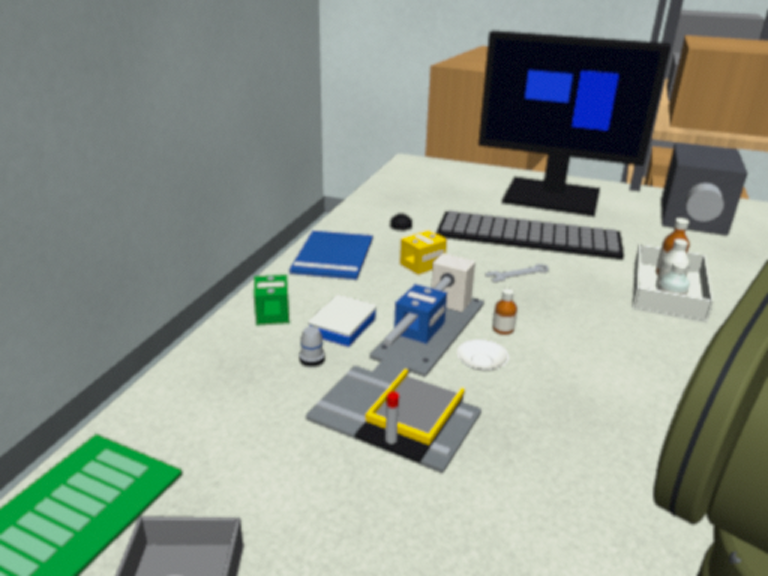

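Top view (1.5x): post cap (243,361), rod tip (325,328), rod meets the block at (443,342), carriage top centre about (385,335). Side view: cap (392,399), rod tip about (387,345).

```bash
python3 - <<'E'
from h import *
t=load("top0"); s=load("side0"); S=1/1.5
P=lambda *a:(a[0]*S,a[1]*S)
print("post tri",tri([(t,P(243,361)),(s,P(392,399))]), atz(t,P(243,361),.108),atz(s,P(392,399),.1))
print("tip tri",tri([(t,P(325,328)),(s,P(387,345))]),atz(t,P(325,328),.077))
b=atz(t,P(443,342),.077);a=atz(t,P(325,328),.077);d=a-b;print("rod",a,b,np.linalg.norm(d),np.degrees(np.arctan2(-d[0],d[1])))
for q in[(367,318),(407,320),(405,353),(366,351)]: print("car top",atz(t,P(*q),.097))
for q in[(262,296),(330,304),(317,409),(248,402),(473,323),(468,373)]: print("base",atz(t,P(*q),.01))
# hsv red cap refine
for c,n in((t,'t'),(s,'s')):
    im=c["img"].astype(int); m=(im[...,2]>130)&(im[...,1]<60)&(im[...,0]<60); ys,xs=np.nonzero(m); print(n,xs.mean()*1.5,ys.mean()*1.5,len(xs))
E
```

```text
post tri [0.5059681  0.15872841 0.09889806] [0.50443415 0.15642026 0.108     ] [0.5066076  0.16014104 0.1       ]
tip tri [ 0.57122357 -0.0049742   0.06833448] [ 0.57028138 -0.00573796  0.077     ]
rod [ 0.57028138 -0.00573796  0.077     ] [ 0.53524667 -0.24985157  0.077     ] 0.24661485059785432 -8.167208012200666
car top [ 0.58662616 -0.09374216  0.097     ]
car top [ 0.58052913 -0.1756516   0.097     ]
car top [ 0.51318286 -0.16946129  0.097     ]
car top [ 0.51916973 -0.09032596  0.097     ]
base [0.65188445 0.13856953 0.01      ]
base [ 0.63044425 -0.0113325   0.01      ]
base [0.4036704  0.01885715 0.01      ]
base [0.4221284  0.16664212 0.01      ]
base [ 0.58074545 -0.32495154  0.01      ]
base [ 0.47212569 -0.30868937  0.01      ]
t 242.25 360.0 16
s 392.19402985074623 399.24626865671644 67
```

```bash
python3 -m jog '{"translation":[[0,0,0],[0,0,0],[0,0,0],[0,0,0],[0,0,0],[0,0,0],[0,0,0],[0,0,0],[0,0,0],[0,0,0]],"yaw":[8.1,8.1,8.1,8.1,8.1,8.1,8.1,8.1,8.1,8.1]}' 0.0854 40
python3 -m jog '{"translation":[[-0.0345,0.0314,0],[-0.0345,0.0314,0],[-0.0345,0.0314,0],[-0.0345,0.0314,0],[-0.0345,0.0314,0],[-0.0345,0.0314,0],[-0.0345,0.0314,0],[-0.0345,0.0314,0],[-0.0345,0.0314,0],[-0.0345,0.0314,0],[-0.0345,0.0314,0],[-0.0345,0.0314,0]],"yaw":[0,0,0,0,0,0,0,0,0,0,0,0]}'
python3 - <<'E'
from h import *
c=snap("wrist","w1",scale=1.5); print(ray(c,(256,192)))
E
```

```text
clock: 1.1
ee_pos: [0.19, 0.6212, 0.2306]
tool_rot: [[0.145, 0.989, -0.0], [0.989, -0.145, -0.001], [-0.001, -0.0, -1.0]]
force: [0.5, -0.1, -1.0]
opening: 1.0
clock: 2.3
ee_pos: [0.5061, 0.1573, 0.231]
tool_rot: [[0.139, 0.99, -0.0], [0.99, -0.139, 0.0], [-0.0, -0.0, -1.0]]
force: [1.4, 0.7, 0.4]
opening: 0.998
(array([0.518903  , 0.24090745, 0.37457907]), array([-0.04855812, -0.31951747, -0.9463354 ]))
```

View pics/w1.png

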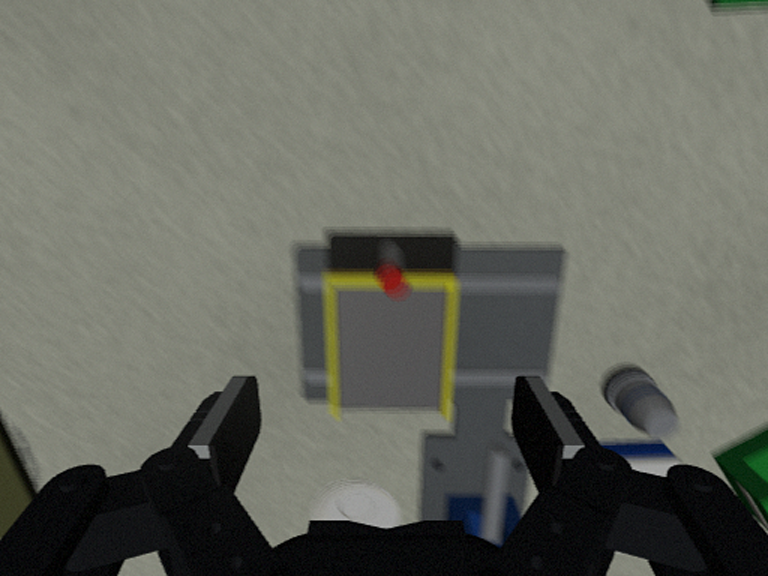

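Wrist view: cap at (393,281), tray edges near vertical in the image (yaw agrees), post centred between the fingers.

```bash
python3 - <<'E'
from h import *
t=load("top0"); s=load("side0");w=load("w1"); k=1.5
print(tri([(t,(243/k,361/k)),(s,(392/k,399/k)),(w,(393/k,281/k))]), atz(w,(393/k,281/k),.1))
f=lambda u,v,z:atz(w,(u/k,v/k),z)
# tray side walls, z .04 ; rod tip end top z .085
for q in[(330,285),(339,415),(452,285),(446,415)]: print(f(*q,.04))
print("tip",f(497,452,.08), env.observe()["ee_pos"])
E
```

```text
[0.50793678 0.15584233 0.09887618] [0.51128294 0.1521417  0.1       ]
[0.45961332 0.13642887 0.04      ]
[0.44571087 0.01619599 0.04      ]
[0.55557832 0.12288614 0.04      ]
[0.53924733 0.00299703 0.04      ]
tip [ 0.57401242 -0.0089517   0.08      ] [0.50927675 0.15221354 0.23101047]
```

```bash
python3 -m jog '{"translation":[[0.004,0,0.02],[0,0,0.03],[0,0,0.03],[0,0,0.03],[0,0,0.024],[0,0,0.02],[0,0,0],[0,0,0]],"yaw":[0,0,0,0,0,0,0,0]}'
python3 -m jog '{"translation":[[0,0,0],[0,0,0],[0,0,0],[0,0,0],[0,0,0],[0,0,0],[0,0,0],[0,0,0]],"yaw":[0,0,0,0,0,0,0,0]}' 0 25
```

```text
clock: 3.15
ee_pos: [0.5058, 0.1632, 0.0772]
tool_rot: [[0.139, 0.99, -0.001], [0.99, -0.139, -0.0], [-0.0, -0.001, -1.0]]
force: [0.5, -0.3, 0.5]
opening: 1.0
clock: 3.95
ee_pos: [0.5066, 0.1631, 0.0779]
tool_rot: [[0.139, 0.99, 0.001], [0.99, -0.139, 0.0], [0.0, 0.001, -1.0]]
force: [-0.2, -0.5, 3.5]
opening: 0.203
```

```bash
python3 -m jog '{"translation":[[0,0.003,0],[0,0.006,0],[0,0.008,0],[0,0.008,0],[0,0.008,0],[0,0.008,0],[0,0.008,0],[0,0.008,0],[0,0.008,0],[0,0.006,0],[0,0.004,0],[0,0,0]],"yaw":[0,0,0,0,0,0,0,0,0,0,0,0]}'
python3 -m jog '{"translation":[[0,0.003,0],[0,0.003,0],[0,0.002,0],[0,0,0]],"yaw":[0,0,0,0]}'
python3 -m jog '{"translation":[[0,0.002,0],[0,0.002,0],[0,0.0,0]],"yaw":[0,0,0]}'
```

```text
clock: 5.15
ee_pos: [0.5812, 0.1521, 0.078]
tool_rot: [[0.139, 0.99, 0.001], [0.99, -0.139, -0.001], [-0.001, 0.001, -1.0]]
force: [-0.1, -1.4, 4.1]
opening: 0.199
clock: 5.55
ee_pos: [0.5886, 0.151, 0.0779]
tool_rot: [[0.139, 0.99, -0.0], [0.99, -0.139, -0.001], [-0.001, 0.0, -1.0]]
force: [-0.9, -2.2, 6.4]
opening: 0.203
clock: 5.85
ee_pos: [0.5925, 0.1505, 0.0779]
tool_rot: [[0.139, 0.99, -0.0], [0.99, -0.139, -0.001], [-0.001, -0.0, -1.0]]
force: [-2.8, -3.0, 6.9]
opening: 0.2
```

```bash
for i in 1 2; do python3 -m jog '{"translation":[[0,0.002,0],[0,0,0]],"yaw":[0,0]}'|egrep "ee_pos|force"; done
```

```text
ee_pos: [0.5944, 0.1502, 0.078]
force: [-2.7, -2.8, 6.3]
ee_pos: [0.5945, 0.1502, 0.0778]
force: [-9.1, -2.2, 10.2]
```

```bash
python3 -m jog '{"translation":[[0,-0.0015,0],[0,0,0],[0,0,0],[0,0,0],[0,0,-0.02],[0,0,-0.03],[0,0,-0.03],[0,0,-0.03],[0,0,0]],"yaw":[0,0,0,0,0,0,0,0,0]}' 0.0854|egrep "ee_pos|force|open"
python3 -m jog '{"translation":[[-0.02,0,0],[-0.04,0,0],[-0.04,0,0],[-0.04,0,0],[-0.04,0,0],[-0.04,0,0],[-0.04,0,0],[-0.04,0,0],[-0.03,0,0],[-0.02,0,0],[0,0,0],[0,0,0]],"yaw":[0,0,0,0,0,0,0,0,0,0,0,0]}' 0.034
python3 - <<'E'
from h import *
snap("wrist","w2",scale=1.5);snap("top","t2",crop=(120,160,340,290),scale=3.5);print(env.observe()["ee_pos"])
E
```

```text
ee_pos: [0.5978, 0.1511, 0.1932]
force: [0.2, -0.7, -0.2]
opening: 1.001
clock: 8.35
ee_pos: [0.5457, -0.1958, 0.1863]
tool_rot: [[0.14, 0.99, -0.001], [0.99, -0.14, 0.001], [0.001, -0.001, -1.0]]
force: [-1.5, 0.2, -0.7]
opening: 0.398
[ 0.54596756 -0.19498282  0.18665532]
```

View pics/w2.png

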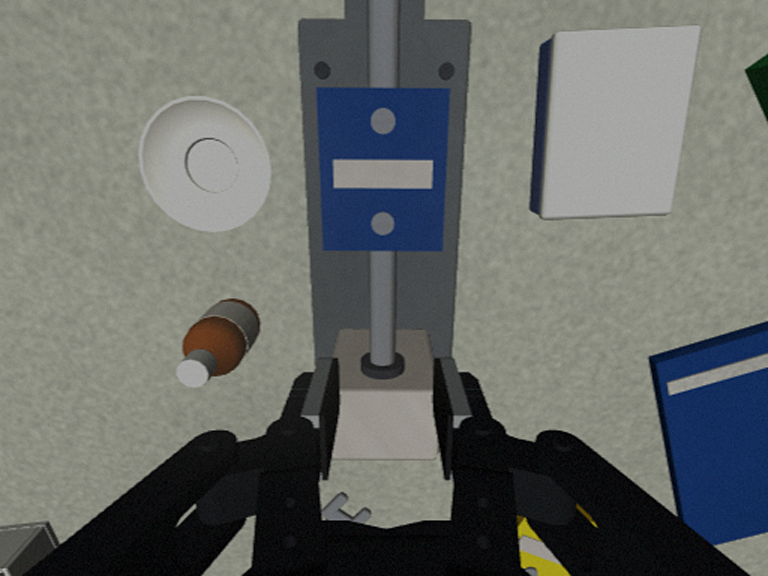

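View pics/t2.png

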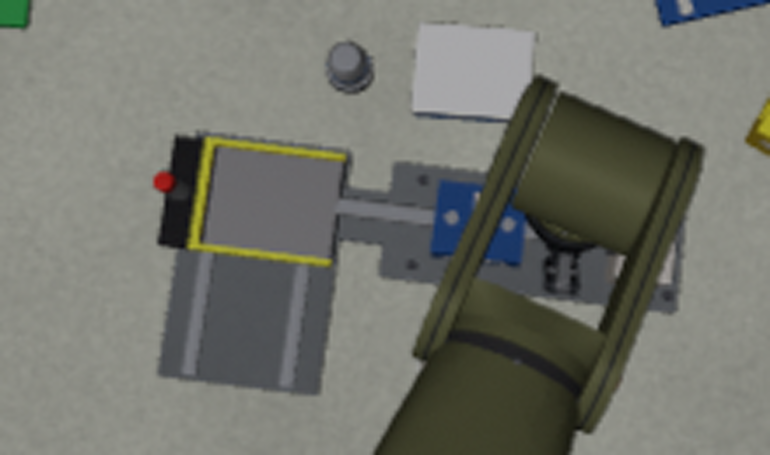

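The tray is fully in, centred on the rod. Wrist view: rod near column 383, carriage rear edge at row 250 (top face), block's top front edge at row 390, collar at row 365.

```bash
python3 - <<'E'
from h import *
w=load("w2");k=1.5;f=lambda u,v,z:atz(w,(u/k,v/k),z)
print("car rear",f(324,250,.097),f(442,250,.097));print("car front",f(317,88,.097),f(449,88,.097))
print("block",f(333,390,.105),f(437,390,.105)); print("rod",f(383,350,.085),f(383,260,.085),f(383,60,.085))
s=env.observe();print(s["ee_pos"],s["opening"])
T=s["tool_rot"]
for n,q in dict(rear=f(383,250,.097),block=f(385,390,.105),rod=f(383,300,.085)).items(): print(n,T.T@(q-s["ee_pos"]))
E
```

```text
car rear [ 0.5175091  -0.16479393  0.097     ] [ 0.58042202 -0.17370594  0.097     ]
car front [ 0.52894795 -0.08575323  0.097     ] [ 0.59171353 -0.09466757  0.097     ]
block [ 0.50866433 -0.24584237  0.105     ] [ 0.5684767  -0.25429126  0.105     ]
rod [ 0.53953096 -0.23435538  0.085     ] [ 0.5476376  -0.17797741  0.085     ] [ 0.56222996 -0.0764941   0.085     ]
[ 0.54596756 -0.19498282  0.18665532] 0.39576225323006053
rear [ 0.02584301 -0.00050893  0.08967229]
block [-0.05562968  0.00037397  0.08161958]
rod [-0.00732245 -0.00070669  0.10165134]
```

```bash
python3 -m jog '{"translation":[[0,0.0,0.02],[0,0,0.03],[0,0,0.03],[0,0,0.03],[0,0,0.02],[0,0,0.015],[0,0,0],[0.006,0,0],[0.005,0,0],[0.002,0,0],[0,0,0]],"yaw":[0,0,0,0,0,0,0,0,0,0,0]}'|egrep "clock|ee_pos|force|open"
python3 -m jog '{"translation":[[0.002,0,0],[0.003,0,0],[0.004,0,0],[0.004,0,0],[0.004,0,0],[0.004,0,0],[0.004,0,0],[0.004,0,0],[0.004,0,0],[0.004,0,0],[0.004,0,0],[0.003,0,0]],"yaw":[0,0,0,0,0,0,0,0,0,0,0,0]}'|egrep "ee_pos|force|open"
```

```text
clock: 9.55
ee_pos: [0.5487, -0.183, 0.0436]
force: [-0.7, 0.2, 0.1]
opening: 0.401
ee_pos: [0.554, -0.1391, 0.0423]
force: [0.7, -2.5, 1.0]
opening: 0.399
```

```bash
for i in 1 2; do python3 -m jog '{"translation":[[0.002,0,0],[0.004,0,0],[0.004,0,0],[0.004,0,0],[0.004,0,0],[0.004,0,0],[0.004,0,0],[0.004,0,0],[0.004,0,0],[0.004,0,0],[0.004,0,0],[0.002,0,0]],"yaw":[0,0,0,0,0,0,0,0,0,0,0,0]}'|egrep "clock|ee_pos|force|open"; done
python3 - <<'E'
from h import *
c=snap("side","s3",crop=(190,150,350,320),scale=3.5);snap("wrist","w3")
im=cv2.imread("pics/s3.png");w=cv2.imread("pics/w3.png");w=cv2.resize(w,None,fx=.75,fy=.75)
m=np.zeros((600,800,3),np.uint8);s=cv2.resize(im,(400,425));m[:425,:400]=s;m[:288,400:784]=w;cv2.imwrite("pics/m3.png",m)
E
```

```text
clock: 11.95
ee_pos: [0.5601, -0.0955, 0.0423]
force: [-0.5, -0.8, 0.6]
opening: 0.402
clock: 13.15
ee_pos: [0.5664, -0.052, 0.0424]
force: [-1.7, -1.9, 0.9]
opening: 0.396
```

View pics/m3.png

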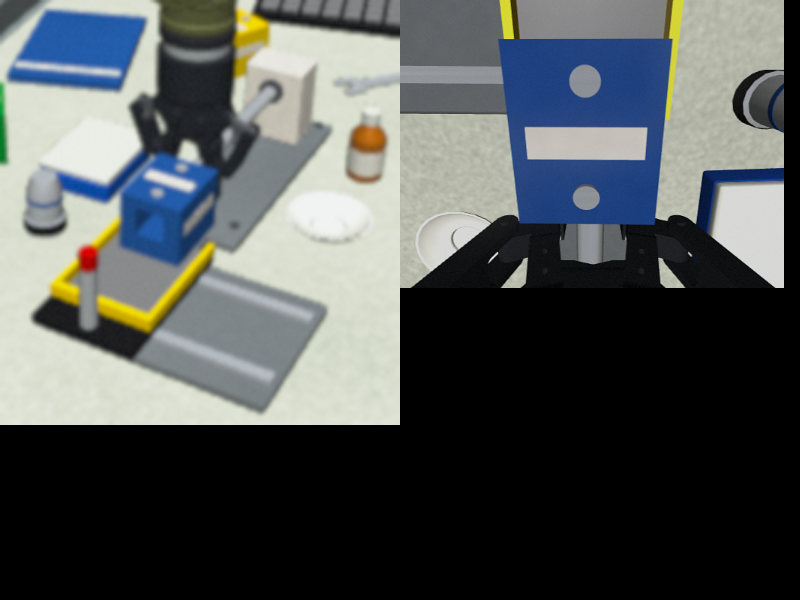

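The carriage is level and half on the tray, between its walls, with the fingers low behind it. I'll push on slowly.

```bash
for i in 1 2; do python3 -m jog '{"translation":[[0.001,0,0],[0.0025,0,0],[0.0025,0,0],[0.0025,0,0],[0.0025,0,0],[0.0025,0,0],[0.0025,0,0],[0.0025,0,0],[0.0025,0,0],[0.0025,0,0],[0.0025,0,0],[0.002,0,0]],"yaw":[0,0,0,0,0,0,0,0,0,0,0,0]}'|egrep "clock|ee_pos|force|open"; done
python3 - <<'E'
from h import *
c=snap("side","s4",crop=(190,150,350,320),scale=3.5);snap("wrist","w4")
im=cv2.imread("pics/s4.png");w=cv2.imread("pics/w4.png");w=cv2.resize(w,None,fx=.75,fy=.75)
m=np.zeros((430,800,3),np.uint8);s=cv2.resize(im,(400,425));m[:425,:400]=s;m[:288,400:784]=w;cv2.imwrite("pics/m4.png",m)
E
```

```text
clock: 14.45
ee_pos: [0.5701, -0.0244, 0.0423]
force: [-0.8, -0.9, -1.9]
opening: 0.4
clock: 15.65
ee_pos: [0.574, 0.0033, 0.0423]
force: [-0.6, -1.5, -0.2]
opening: 0.396
```

View pics/m4.png

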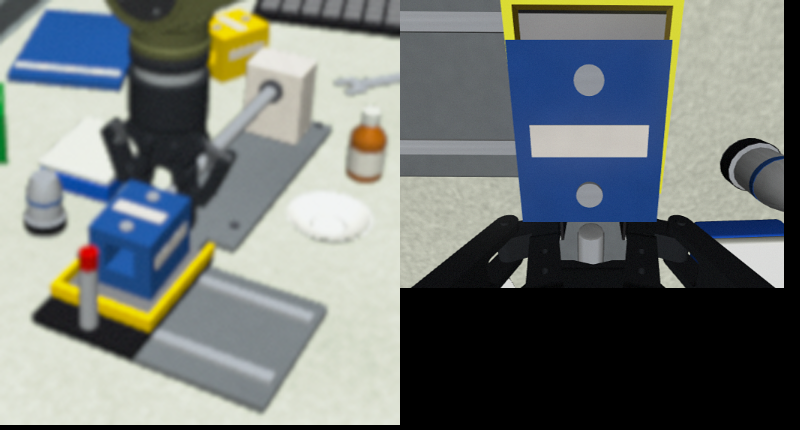

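The rod tip is visible behind the carriage and clear of it by about 2 cm. Upright. I'll push 4 mm more, back off, rise, and go over the post.

```bash
python3 -m jog '{"translation":[[0.002,0,0],[0.002,0,0],[0,0,0],[-0.005,0,0],[-0.01,0,0],[-0.01,0,0],[0,0,-0.02],[0,0,-0.03],[0,0,-0.04],[0,0,-0.04],[0,0,-0.02],[0,0,0]],"yaw":[0,0,0,0,0,0,0,0,0,0,0,0]}'|egrep "clock|ee_pos|force|open"
python3 -m jog '{"translation":[[0.02,0,0],[0.03,0,0],[0.04,0,0],[0.04,0,0],[0.03,0,0],[0.01,0,0],[0,0,0],[0,0,0]],"yaw":[0,0,0,0,0,0,0,0]}' 0.0854
python3 - <<'E'
from h import *
c=snap("wrist","w5",scale=1.5);snap("top","t5");s=env.observe();print(s["ee_pos"],s["opening"])
for n in("w5","t5"):
    c=load(n);im=c["img"].astype(int); m=(im[...,2]>110)&(im[...,1]<60)&(im[...,0]<60); ys,xs=np.nonzero(m); p=(xs.mean(),ys.mean()); q=atz(c,p,.1);print(n,len(xs),p,q,s["tool_rot"].T@(q-s["ee_pos"]))
E
```

```text
clock: 16.95
ee_pos: [0.5735, -0.0188, 0.1973]
force: [1.2, -0.4, 0.2]
opening: 0.4
clock: 17.75
ee_pos: [0.5944, 0.1495, 0.1913]
tool_rot: [[0.14, 0.99, -0.002], [0.99, -0.14, -0.001], [-0.001, -0.001, -1.0]]
force: [0.9, 0.0, -0.1]
opening: 0.999
[0.59462654 0.14916096 0.1918722 ] 1.0021443873422142
w5 305 (np.float64(257.01967213114756), np.float64(204.62622950819673)) [0.59427118 0.14237094 0.1       ] [-0.00672127  0.00066107  0.09187557]
t5 21 (np.float64(166.23809523809524), np.float64(211.38095238095238)) [0.59393423 0.14646612 0.1       ] [-0.00271437 -0.00024931  0.0918739 ]
```

View pics/w5.png

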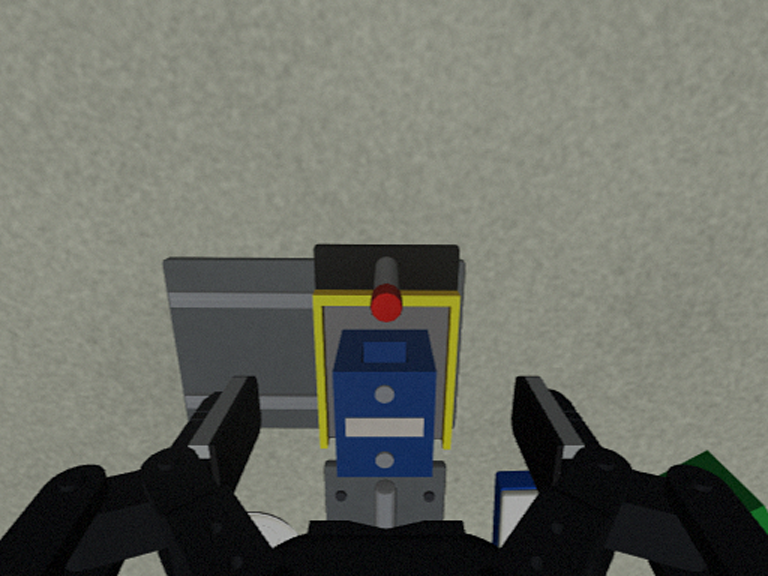

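The carriage stands upright on the tray with the rod end visible and clear. Cap is at about (386,305). I'll grip the post again.

```bash
python3 -m jog '{"translation":[[-0.003,0,0.02],[0,0,0.03],[0,0,0.03],[0,0,0.02],[0,0,0.014],[0,0,0],[0,0,0]],"yaw":[0,0,0,0,0,0,0]}'|egrep "ee_pos|force|open"
python3 -m jog '{"translation":[[0,0,0],[0,0,0],[0,0,0],[0,0,0],[0,0,0],[0,0,0],[0,0,0],[0,0,0]],"yaw":[0,0,0,0,0,0,0,0]}' 0 25|egrep "ee_pos|force|open"
python3 -m jog '{"translation":[[0,-0.0005,0],[0,-0.001,0],[0,-0.002,0],[0,-0.003,0],[0,-0.004,0],[0,-0.004,0],[0,-0.004,0],[0,-0.004,0],[0,-0.004,0],[0,-0.004,0],[0,-0.004,0],[0,-0.004,0]],"yaw":[0,0,0,0,0,0,0,0,0,0,0,0]}'|egrep "clock|ee_pos|force|open"
```

```text
ee_pos: [0.5949, 0.1472, 0.0791]
force: [-0.0, -0.4, -0.4]
opening: 1.002
ee_pos: [0.5941, 0.1478, 0.0787]
force: [-4.1, 0.2, 5.2]
opening: 0.203
clock: 20.55
ee_pos: [0.5563, 0.1534, 0.0788]
force: [1.5, 3.4, 5.0]
opening: 0.2
```

Moved 38 mm; the full stroke is 110 mm.

```bash
python3 -m jog '{"translation":[[0,-0.004,0],[0,-0.004,0],[0,-0.004,0],[0,-0.004,0],[0,-0.004,0],[0,-0.004,0],[0,-0.004,0],[0,-0.004,0],[0,-0.004,0],[0,-0.004,0],[0,-0.004,0],[0,-0.004,0]],"yaw":[0,0,0,0,0,0,0,0,0,0,0,0]}'|egrep "ee_pos|force"
python3 -m jog '{"translation":[[0,-0.004,0],[0,-0.004,0],[0,-0.004,0],[0,-0.003,0],[0,-0.002,0],[0,-0.001,0],[0,0,0]],"yaw":[0,0,0,0,0,0,0]}'|egrep "ee_pos|force"
for i in 1 2 3; do python3 -m jog '{"translation":[[0,-0.001,0],[0,-0.001,0],[0,0,0]],"yaw":[0,0,0]}'|egrep "clock|ee_pos|force"; done
```

```text
ee_pos: [0.5088, 0.1604, 0.0787]
force: [3.3, 4.7, 4.2]
ee_pos: [0.4908, 0.163, 0.0788]
force: [2.0, 5.1, 6.2]
clock: 22.75
ee_pos: [0.4889, 0.1633, 0.0787]
force: [2.2, 5.2, 6.2]
clock: 23.05
ee_pos: [0.487, 0.1636, 0.0787]
force: [3.1, 5.6, 5.0]
clock: 23.35
ee_pos: [0.4852, 0.1639, 0.0787]
force: [3.8, 4.5, 3.8]
```

```bash
for i in 1 2; do python3 -m jog '{"translation":[[0,-0.001,0],[0,-0.001,0],[0,0,0]],"yaw":[0,0,0]}'|egrep "clock|ee_pos|force"; done
```

```text
clock: 23.65
ee_pos: [0.4852, 0.1638, 0.0788]
force: [12.8, 4.3, -2.4]
clock: 23.95
ee_pos: [0.4852, 0.1638, 0.0789]
force: [20.5, 4.1, -6.4]
```

Stop reached. Ease off, release, rise, move away.

```bash
python3 -m jog '{"translation":[[0,0.002,0],[0,0.0015,0],[0,0,0]],"yaw":[0,0,0]}'|egrep "ee_pos|force"
python3 -m jog '{"translation":[[0,0,0],[0,0,0],[0,0,0],[0,0,0],[0,0,0],[0,0,-0.01],[0,0,-0.02],[0,0,-0.03],[0,0,-0.04],[0,0,-0.03],[0,0,0]],"yaw":[0,0,0,0,0,0,0,0,0,0,0]}' 0.0854|egrep "ee_pos|force|open"
python3 -m jog '{"translation":[[0.02,0,0],[0.03,0,0],[0.04,0,0],[0.04,0,0],[0.03,0,0],[0.02,0,0],[0,0,0],[0,0,0]],"yaw":[0,0,0,0,0,0,0,0]}'
python3 - <<'E'
from h import *
snap("top","t6");snap("side","s6")
a=load("t6")["img"][170:290,120:330];b=load("s6")["img"][150:330,180:360]
m=np.zeros((600,800,3),np.uint8);a=cv2.resize(a,(420,240));b=cv2.resize(b,(378,378));m[:240,:420]=a;m[:378,422:]=b;cv2.imwrite("pics/m6.png",m)
c=load("t6");im=c["img"].astype(int); q=(im[...,2]>110)&(im[...,1]<60)&(im[...,0]<60);ys,xs=np.nonzero(q);print(atz(c,(xs.mean(),ys.mean()),.1))
E
```

```text
ee_pos: [0.4853, 0.1638, 0.0788]
force: [6.2, 4.2, 2.7]
ee_pos: [0.4875, 0.1638, 0.2154]
force: [-0.0, -1.0, -0.2]
opening: 1.002
clock: 26.15
ee_pos: [0.5093, 0.3409, 0.2079]
tool_rot: [[0.139, 0.99, -0.001], [0.99, -0.139, -0.001], [-0.001, -0.001, -1.0]]
force: [-0.0, 0.6, 0.4]
opening: 1.0
[0.48411288 0.16310958 0.1       ]
```

View pics/m6.png

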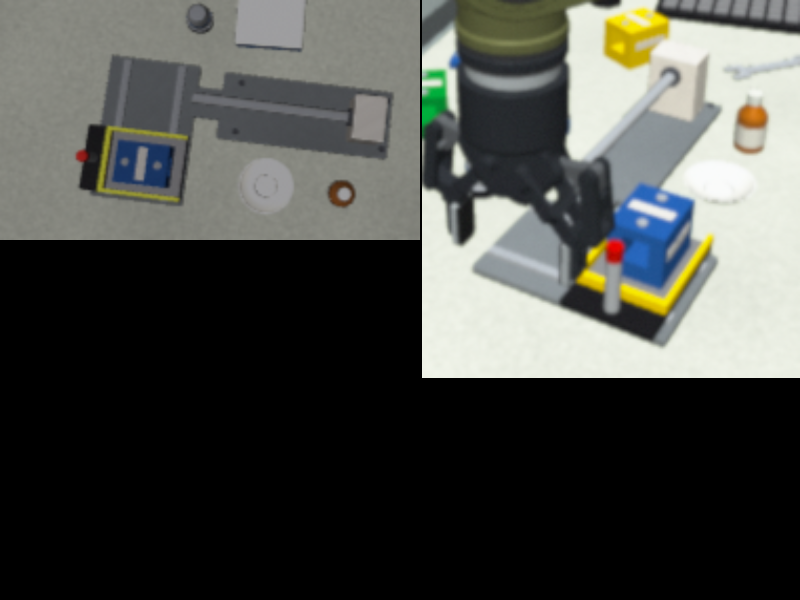

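```bash
python3 -c "
from plant import env
print(env.finish_job())"
```

```text
the job is handed in; nothing more can be done
None
```

The job is done and handed in at about 26 s on the robot's clock. The blue carriage stands upright on the tray, clear of the rod, and the tray is back at its outer stop.

- **Tray in:** I pinched the red-topped post and slid the tray in until it stopped advancing and the force rose to about 9 N.
- **Carriage off:** I pushed the carriage off the rod's open end with two fingers, low on either side of the rod. It stayed level throughout.
- **Tray out:** I slid the tray back until it stopped moving and the force rose to about 20 N. Then I eased off, let go and moved away.

**Last checks:** The final pictures show the dish, bottle, objective, slide box and wrench apparently where they were; I judged this by eye only. From the top camera the post had moved 111 mm and from the arm's own readings 110 mm, against 110 mm for the full stroke.

The camera estimates of the post's position differed by 4 to 8 mm along the rod while I was working, which was within what the grip needed. No check failed.

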